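Spring check of the punch press's strip tensioner

TASK

Check the spring of the press's strip tensioner. Without pinching it, lightly nudge the brass drag needle by its upright post back down the scale until it rests against the arm, the arm staying home; then push the sprung arm by its rubber roller, never by the needle, until it has carried the needle up to line with the pointed steel clip on the scale, keep it there for a second, and ease the arm back home without letting it snap, so that the needle is left standing at the clip. Leave the clip and the other things on the desk where they are.

Things in the scene. Friction and masses are not known exactly. Their poses are not given: they have to be found in the camera images.
- tensioner: Fixed green cast-iron plate, 12 mm thick, on the desk. Origin on the desk under the vertical pivot of arm, needle and clip; x from the pivot to the middle of the scale, z up. Reaches 45 mm behind the pivot, 240 mm ahead, 145 mm either side. Arm, needle and clip point 0.55 rad clockwise (from above) of x at joint value 0 and turn anticlockwise: value q is direction q - 0.55 rad in this frame.
- scale_mid (a point): Middle of the white arc scale on the plate, 188 mm from the pivot, 13 mm above the desk: a band 34 mm wide (radius 171 to 205 mm) with a short tick every 0.1 rad and a long one every 0.5 rad, counted from home.
- tensioner_arm (a joint): Swing of the sprung steel arm, rad: 0 home on its rigid stop, at most 1.1, growing anticlockwise from above. Flat bar 142 mm long, 18 mm wide, top 41 mm above the desk. Its spring pulls home with 0.35 N m plus 1.5 N m per rad (5 N at the roller at home, 17 N at 0.55 rad). Let go, it snaps home (over 2.5 rad/s is a snap). Do not load it beyond 25 N.
- roller (a point): Centre of the black rubber roller standing upright on the arm, 70 mm from the pivot: diameter 28 mm, from 41 to 77 mm above the desk (this point at 59 mm); it does not spin. x points outwards along the arm. Push it sideways with shut fingers.
- needle (a joint): Swing of the brass drag needle about the same pivot, rad, zero and direction as the arm: both read alike when it rests against the arm. It lies under the arm, 19 to 23 mm above the desk. A lug under the arm carries it anticlockwise; nothing brings it back. Friction (0.12 N m, 0.8 N at the post) keeps it where left. Pushed clockwise it meets the arm's lug, rigid at home. More than 10 N bends it.
- needle_post (a point): Middle of the upright round brass post on the needle, 160 mm from the pivot, diameter 10 mm, from 23 to 75 mm above the desk (this point at 50 mm). x points outwards along the needle.
- needle_tip (a point): Tip of the needle over the scale, 193 mm from the pivot, 21 mm above the desk. x points outwards along the needle.
- clip (a joint): Where the steel clip stands on the scale's rim, rad, same zero and direction as arm and needle: the value at which the needle must be left. Stiff; must not be moved.
- clip_point (a point): Point of the small steel clip on the outer rim of the scale (block 24 x 16 x 10 mm, top 23 mm above the desk, its 4 mm wide point facing the pivot), 194 mm from the pivot. x points outwards.

How it is judged:
On the way, in this order (a step that is already met when the one before it is completed fails the run):
1. the needle has been brought back to rest against the arm, the arm at home (value of joint needle below 0.02 rad and value of joint tensioner_arm below 0.03 rad), for 0.2 s.
2. the arm, pushed by its own roller or bar, has carried the needle level with the clip (within 0.025 rad) and is kept there (angle between the x axis of each of needle_tip, roller and the x axis of clip_point, either way round below 0.025 rad and contact force between the fingers and tensioner_arm above 2 N and contact force between the fingers and needle below 0.5 N), for 0.6 s.
At the end, for the whole second after the job is handed in: The needle stands still in line with the clip's point, within 0.025 rad (about 5 mm at the tip); the arm is home (under 0.03 rad) and at rest; the clip has not moved (4 mm) (angle between the x axis of needle_tip and the x axis of clip_point, either way round below 0.025 rad and value of joint tensioner_arm below 0.03 rad and velocity of joint needle between -0.02 and 0.02 rad/s and velocity of joint tensioner_arm below 0.05 rad/s and distance of clip_point from where it was at the start of the episode below 0.004 m); the robot touches nothing.
It fails at once if the needle is pinched or pushed with more than 10 N (contact force between the fingers and needle above 10 N).
It fails at once if the arm is loaded with more than 25 N (contact force between the fingers and tensioner_arm above 25 N).
It fails at once if the arm snaps back (faster than 2.5 rad/s) (velocity of joint tensioner_arm below -2.5 rad/s).
It fails at once if the clip is moved by more than 4 mm (distance of clip_point from where it was at the start of the episode above 0.004 m).
It fails at once if another thing on the desk is shifted by more than 15 mm (distance of any of die_set, conning_tower, lifeboat, rivet_roller, glue_jar, screwdriver, die_button from where it was at the start of the episode above 0.015 m).
It also fails if it takes over 67 s, if anything falls off the work surface, if the arm or the gripper's body presses on something with over 40 N, if the wrist force passes 120 N, or if a joint passes its speed limit or range.

ROBOT

A 7-joint arm with a two-finger parallel gripper is mounted at the origin on the work surface. World frame = base frame: x ahead of the robot, y to its left, z up, the work surface at z = 0. Lengths are in m, angles in rad, forces in N, time in s.
With the tool pointing down it reaches from about 0.35 to 0.9 m from the base axis. Payload 19.9 kg.
Tool frame: the origin (TCP) lies midway between the tips of the shut fingers; the grasp point (between the pads) lies 19 mm behind it (arm.hold_point_z is the distance from the TCP to the grasp point, in m); z points along the fingers, y is the direction in which the jaws open and shut (so a half turn about z gives the same grasp; the last joint's range is limited). The gripper opens to 85 mm and grips with 20 to 120 N. Pads are 22 mm wide; open, the fingers measure 114 mm over their backs; the gripper's body (76 mm by 85 mm) begins 54 mm behind the grasp point. The pads swing forward as they close: fully open they stand 13 mm farther back than shut.
Start: joints at [1.085, 0.417, -0.01, 1.614, 0.005, 1.111, -0.053], TCP at [0.268, -0.564, 0.231] pointing down, gripper open.
Joint ranges: [-2.81, 2.81], [-0.39, 2.02], [-1.27, 1.25], [0.06, 2.57], [-1.19, 4.33], [0.19, 2], [-2.82, 2.82]. Speed limits (rad/s): [1.89, 1.89, 2.39, 2.39, 3.01, 3.01, 3.01].

INTERFACE

Orientations are given as [roll, pitch, yaw] about the fixed x, y, z axes, in that order (R = Rz(yaw) Ry(pitch) Rx(roll)).
In Python, from bench import arm gives the robot as it stands.
- The arm moves only by the shell command python3 -m inch 'ROWS' [FORCE]. ROWS is JSON, a list of rows, each an object of numbers: "fingers": the gripper's target within -1 to 1 (shut at 1, half-way at 0, fully open at -1); "tx", "ty", "tz": the shift along the tool's x, y, z scaled (see below); "twist": the turn about the tool's z scaled (see below). A call has 1 to 12 rows; each row shifts and turns the commanded pose from where the row before left it, along the tool's axes as they then stand; what a row does not reach is not made up. The controller multiplies each number of a shift by 100 mm and each number of a turn by 90 degrees. A row lasts 1/12 s, in which the tool goes at most 41.7 mm and 7.16 degrees, less where a joint would pass 70% of its speed; a pose out of reach is approached as far as the arm can. A call with a number of a shift or a turn outside -1 to 1 is refused whole. A call with a gripper value outside its range is refused whole. The fingers move at their own pace and stop on an object; FORCE is the grip in N (left out, the last holds). Time passes only in rows, so rows that do not move let the fingers close. It gives the time, the measured TCP pose, the force and the opening at its end, in the units of the state.
- arm.get_state(): the state, without advancing time (a new reading comes with each control period).
- arm.capture(name): name is "scene" or "top" or "wrist"; returns a dict with "img" (384x512x3 uint8, red, green, blue), "fov_y" (degrees; the focal length in pixels is half the picture's height over the tangent of half this angle, whatever the lens; pixels are square), "cx", "cy" (the principal point, pixels), "position" and "rotation" of the camera in the world. Camera axes: x right, y up, looking along -z (the intrinsics and any distortion apply to the point x, -y, -z); pixel columns grow to the right and rows downward; lengths in m; the calibration is good to about 2 mm. A picture is of the moment at which its call begins. There is no depth.
- arm.sign_off(): hands the job in, once; it reports no verdict.
Trained networks look in a picture, given as the dict that the camera call returned (one of the last four; its "shot" number tells which), for a name from the list of things; names that differ only in an ending like _2 or _b are one class to them, and where a whole thing is asked for, a point or a joint stands for the part that bears it (a point fixed in the world has none). Each returns a list of dicts, best first, with "confidence" (0 to 1); they miss things now and then, are a little off and sometimes report something else, mostly with a low value. They report only what shows in the picture. A call takes as long as a camera call.
- arm.silhouettes(thing, picture): "pixels" (384x512 bool, what is visible of it) and "uv" ([column, row] in pixels, amid what is visible of it).
The state is a dict: "t": time; "q": joint angles; "qd": joint speeds; "effort": joint torques, N m; "position": TCP position; "ee_rot": TCP orientation; "wrist_force": force on the tool from outside, world axes, zero at the start; "wrist_torque": the same for the moment, N m; "opening": finger opening in m.
Only numpy, scipy, OpenCV 4.12 (cv2) and the standard library are available. Lean on these libraries where they do the work, as an engineer would, in place of code of your own. Each camera call takes 0.05 s, during which the arm holds its last target. There are 200 camera calls.

## Working session

There is one attempt and no reset: what is moved stays moved. The work goes in short steps, Python scripts to look and compute and a shell command to move; the robot and the scene stay as the last step left them, time stands still between calls to the robot, and variables do not carry over. Pictures are saved under pics/ and viewed, about 8 in all and at most 12, crops included, and the job is handed in when it is done.

```bash
mkdir -p pics; ls; python3 - <<'E'
from bench import arm
import cv2,numpy as np
s=arm.get_state();print({k:np.round(v,3).tolist() for k,v in s.items()})
ims=[]
for n in("top","scene"):
    c=arm.capture(n);print(n,{k:(np.round(v,4).tolist() if k!='shot' else v) for k,v in c.items() if k!='img'})
    cv2.imwrite(f"pics/{n}0.png",c["img"][:,:,::-1])
    for t in("tensioner","tensioner_arm","roller","needle","needle_post","clip","clip_point"):
        try:print(t,[(round(d["confidence"],2),np.round(d["uv"]).tolist(),int(d["pixels"].sum())) for d in arm.silhouettes(t,c)])
        except Exception as e:print(t,e)
E
```

```text
pics
{'t': 0.0, 'q': [1.085, 0.418, -0.01, 1.614, 0.005, 1.111, -0.053], 'qd': [0.0, 0.0, 0.0, -0.001, 0.0, 0.0, 0.003], 'effort': [-0.001, -86.445, 0.679, -43.49, 0.019, 0.007, 0.0], 'position': [0.268, -0.564, 0.231], 'ee_rot': [-3.14, 0.0, 0.444], 'wrist_force': [0.698, -0.149, 0.453], 'wrist_torque': [-0.002, 0.014, -0.031], 'opening': 0.085}
top {'fov_y': 55.3352, 'cx': 258.5688, 'cy': 196.0682, 'position': [0.5065, -0.0225, 0.73], 'rotation': [0.1006, -0.005, -1.5995], 'shot': 1}
tensioner [(0.86, [244.0, 194.0], 20456)]
tensioner_arm [(0.58, [254.0, 217.0], 893), (0.27, [252.0, 137.0], 109)]
roller [(0.92, [255.0, 215.0], 832)]
needle [(0.72, [222.0, 193.0], 215)]
needle_post [(0.73, [218.0, 186.0], 329)]
clip [(0.59, [251.0, 136.0], 128)]
clip_point [(0.6, [254.0, 136.0], 125)]
scene {'fov_y': 55.7294, 'cx': 259.3872, 'cy': 191.3336, 'position': [0.7863, 0.2865, 0.5768], 'rotation': [0.6448, -0.0162, 2.5436], 'shot': 2}
tensioner [(0.64, [252.0, 238.0], 21279)]
tensioner_arm [(0.8, [269.0, 197.0], 1200), (0.41, [198.0, 244.0], 139)]
roller [(0.91, [274.0, 196.0], 1037)]
needle [(0.57, [263.0, 246.0], 330)]
needle_post [(0.94, [260.0, 240.0], 454)]
clip [(0.48, [198.0, 246.0], 153)]
clip_point [(0.67, [198.0, 248.0], 131)]
```

View pics/top0.png

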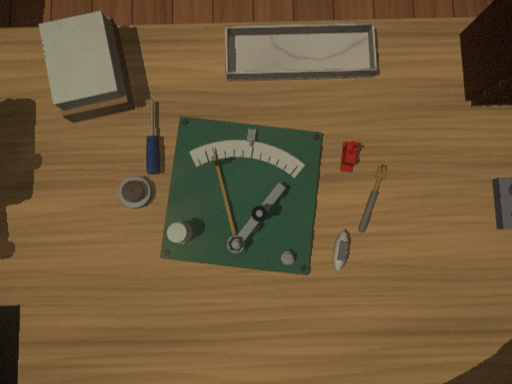

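View pics/scene0.png

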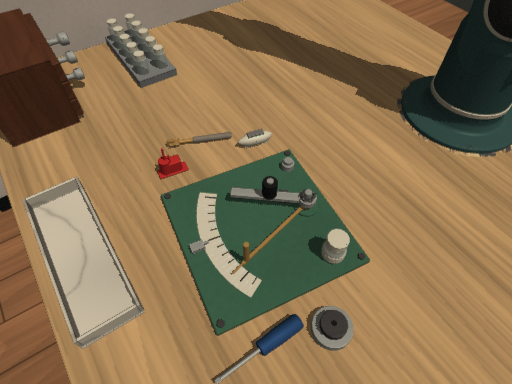

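```bash
cat > h.py <<'E'
import numpy as np,cv2
from scipy.spatial.transform import Rotation as R
from scipy.optimize import minimize
from bench import arm
def proj(c,P):
    P=np.atleast_2d(P);Rm=R.from_euler('xyz',c["rotation"]).as_matrix() if np.shape(c["rotation"])==(3,) else np.array(c["rotation"])
    p=(P-np.array(c["position"]))@Rm
    f=192/np.tan(np.radians(c["fov_y"])/2)
    return np.c_[c["cx"]+f*p[:,0]/-p[:,2],c["cy"]-f*p[:,1]/-p[:,2]]
def hull(c,P):
    m=np.zeros((384,512),np.uint8);h=cv2.convexHull(np.round(proj(c,P)*16).astype(np.int32))
    cv2.fillConvexPoly(m,h,1,cv2.LINE_8,4);return m>0
def iou(a,b):return (a&b).sum()/max(1,(a|b).sum())
def W(T,P):
    x,y,a=T;P=np.atleast_2d(P);c,s=np.cos(a),np.sin(a)
    return np.c_[x+c*P[:,0]-s*P[:,1],y+s*P[:,0]+c*P[:,1],P[:,2]]
BOX=np.array([[x,y,z] for x in(-.045,.24) for y in(-.145,.145) for z in(0,.012)])
def cyl(r,q,rad,z0,z1):
    t=np.linspace(0,2*np.pi,24);a=q-.55
    return np.array([[r*np.cos(a)+rad*np.cos(u),r*np.sin(a)+rad*np.sin(u),z] for u in t for z in(z0,z1)])
def pol(r,q,z):return [r*np.cos(q-.55),r*np.sin(q-.55),z]
def clipb(q):
    a=q-.55;c,s=np.cos(a),np.sin(a)
    return np.array([[c*r-s*w,s*r+c*w,z] for r,w in((.194,.002),(.194,-.002),(.201,.008),(.201,-.008),(.218,.008),(.218,-.008)) for z in(.013,.023)])
def sil(c,n):
    d=arm.silhouettes(n,c);return (d[0]["pixels"].astype(bool),d[0]["confidence"]) if d else (None,0)
def fitq(T,cs,name,shape,q0=None):
    S=[(c,sil(c,name)[0]) for c in cs];S=[(c,m) for c,m in S if m is not None]
    qs=np.arange(-.05,1.15,.005);out=[]
    for c,m in S:
        v=[iou(hull(c,W(T,shape(q))),m) for q in qs];i=int(np.argmax(v))
        w=np.array(v)>max(v)*.95;out.append((round(float(qs[w].mean()),3),round(v[i],2)))
    return out
E
cat > fit.py <<'E'
from h import *
cs=[arm.capture(n) for n in("top","scene")]
ms=[]
for c in cs:
    m=sil(c,"tensioner")[0].astype(np.uint8);k=max(cv2.findContours(m,0,1)[0],key=cv2.contourArea);f=np.zeros_like(m);cv2.fillPoly(f,[cv2.convexHull(k)],1);ms.append(f>0)
def cost(T,idx=(0,1)):return -sum(iou(hull(cs[i],W(T,BOX)),ms[i]) for i in idx)
for idx in((0,),(1,),(0,1)):
    T0=[.42,.02,-.08]
    for _ in range(3):
        r=minimize(cost,T0,(idx,),method="Nelder-Mead",options=dict(initial_simplex=np.array(T0)+np.array([[0,0,0],[.02,0,0],[0,.02,0],[0,0,.06]]),xatol=1e-5,fatol=1e-6));T0=r.x
    print(idx,np.round(r.x,4),-r.fun/len(idx))
T=r.x;np.save("T.npy",T)
for n,s in(("roller",lambda q:cyl(.07,q,.014,.041,.077)),("needle_post",lambda q:cyl(.16,q,.005,.023,.075)),("clip",clipb)):
    print(n,fitq(T,cs,n,s))
E
python3 fit.py
python3 - <<'E'
from h import *
T=np.load("T.npy");c=arm.capture("top");im=c["img"][:,:,::-1].copy()
im=cv2.resize(im[100:290,140:340],None,fx=3,fy=3,interpolation=cv2.INTER_CUBIC)
def pt(P,col):
    for u,v in proj(c,W(T,P)):cv2.circle(im,(int((u-140+.5)*3),int((v-100+.5)*3)),2,col,-1)
pt(BOX[1::2],(0,0,255));pt([pol(.205,q,.013) for q in np.arange(0,1.11,.1)],(255,0,0));pt([0,0,.04],(0,0,255))
pt([pol(.07,0,.077)],(0,255,255));pt([pol(.15,0,.041)],(0,255,255))
cv2.imwrite("pics/chk.png",im)
E
```

```text
(0,) [ 0.4871  0.0179 -0.1442] 0.9935549682385125
(1,) [ 0.4876  0.0172 -0.1418] 0.9936138570553757
(0, 1) [ 0.4874  0.0175 -0.1435] 0.9928389265033271
roller [(-0.005, np.float64(0.22)), (0.035, np.float64(0.31))]
needle_post [(0.915, np.float64(0.18)), (0.952, np.float64(0.01))]
clip [(0.537, np.float64(0.54)), (0.535, np.float64(0.53))]
```

View pics/chk.png

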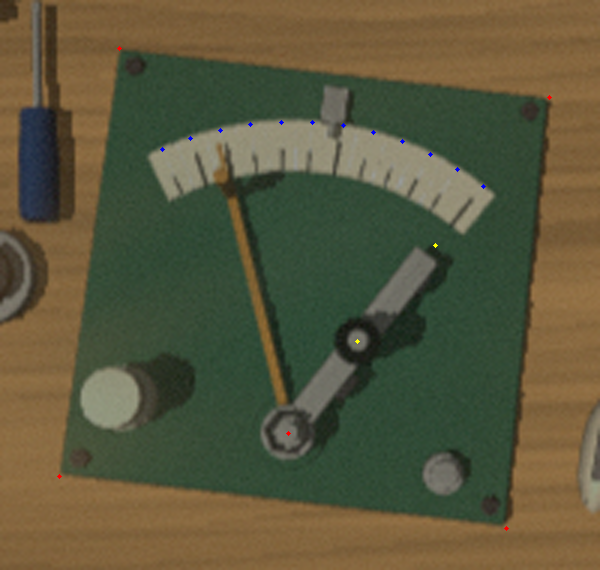

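```bash
cat > go.py <<'E'
# go.py q r d z : tool target in polar frame of direction q; prints shift in current tool axes (units) and twist
import sys
from h import *
T=np.load("T.npy");q,r,d,z=map(float,sys.argv[1:5]);a=q-.55+T[2]
s=arm.get_state();p=np.array(s["position"]);Rm=R.from_euler('xyz',s["ee_rot"])
tgt=np.array([T[0]+r*np.cos(a)-d*np.sin(a),T[1]+r*np.sin(a)+d*np.cos(a),z])
dt=Rm.inv().apply(tgt-p)*10
dy=(a+np.pi/2-s["ee_rot"][2]+np.pi)%(2*np.pi)-np.pi
print("tgt",tgt.round(4),"yaw",round(a+np.pi/2,3),"now",p.round(4),s["ee_rot"][2].round(3) if hasattr(s["ee_rot"][2],'round') else s["ee_rot"])
print("shift units",dt.round(3),"twist units",round(-dy/(np.pi/2),3))
v=p[:2]-T[:2];al=np.arctan2(v[1],v[0]);u=np.array([np.cos(a),np.sin(a)])
print("now in q frame: r %.4f d %.4f z %.4f"%(v@u,v@np.array([-u[1],u[0]]),p[2]),"F",np.round(s["wrist_force"],2),"open",s["opening"],"t",s["t"],"q",np.round(s["q"],2))
E
python3 go.py 0.9 .16 .04 .15
python3 -m inch '[{"fingers":1,"twist":-0.07},{"twist":-0.07},{"twist":-0.07},{"twist":-0.07}]' 60
python3 go.py 0.9 .16 .04 .15
```

```text
tgt [0.6358 0.0895 0.15  ] yaw 1.777 now [ 0.2684 -0.5644  0.2313] 0.444
shift units [ 6.126 -4.328  0.813] twist units -0.849
now in q frame: r -0.3337 d -0.5247 z 0.2313 F [-0.43  0.69 -0.1 ] open 0.08554836755822828 t 1.35 q [ 1.09  0.42 -0.01  1.61  0.    1.11 -0.05]
tgt [0.6358 0.0895 0.15  ] yaw 1.777 now [ 0.2684 -0.5644  0.2313] 0.444
shift units [ 6.126 -4.328  0.813] twist units -0.849
now in q frame: r -0.3337 d -0.5247 z 0.2313 F [-0.43  0.69 -0.1 ] open 0.08554836755822828 t 1.35 q [ 1.09  0.42 -0.01  1.61  0.    1.11 -0.05]invalid input
```

```bash

python3 -m inch '[{"fingers":1,"tx":0,"ty":0,"tz":0,"twist":-0.07},{"fingers":1,"tx":0,"ty":0,"tz":0,"twist":-0.07},{"fingers":1,"tx":0,"ty":0,"tz":0,"twist":-0.07},{"fingers":1,"tx":0,"ty":0,"tz":0,"twist":-0.07}]' 60
python3 go.py 0.9 .16 .04 .15
```

```text
t: 1.68
position: [0.2684, -0.5644, 0.2313]
ee_rot: [-3.142, 0.0, 0.889]
wrist_force: [0.1, 0.2, -0.3]
opening: 0.0387
tgt [0.6358 0.0895 0.15  ] yaw 1.777 now [ 0.2684 -0.5644  0.2313] 0.889
shift units [ 7.393 -1.267  0.812] twist units -0.565
now in q frame: r -0.3337 d -0.5247 z 0.2313 F [ 0.05  0.17 -0.35] open 0.03865668383737942 t 1.6833 q [ 1.15  0.42 -0.1   1.61  0.04  1.11  0.36]
```

```bash

python3 -m inch '[{"fingers":1,"tx":0.2,"ty":-0.03,"tz":0,"twist":0},{"fingers":1,"tx":0.3,"ty":-0.05,"tz":0,"twist":0},{"fingers":1,"tx":0.3,"ty":-0.05,"tz":0,"twist":0},{"fingers":1,"tx":0.3,"ty":-0.05,"tz":0,"twist":0},{"fingers":1,"tx":0.3,"ty":-0.05,"tz":0,"twist":0},{"fingers":1,"tx":0.3,"ty":-0.05,"tz":0,"twist":0},{"fingers":1,"tx":0.3,"ty":-0.05,"tz":0,"twist":0},{"fingers":1,"tx":0.3,"ty":-0.05,"tz":0,"twist":0},{"fingers":1,"tx":0.3,"ty":-0.05,"tz":0,"twist":0},{"fingers":1,"tx":0.3,"ty":-0.05,"tz":0,"twist":0},{"fingers":1,"tx":0.3,"ty":-0.05,"tz":0,"twist":0},{"fingers":1,"tx":0.3,"ty":-0.05,"tz":0,"twist":0}]' 
python3 go.py 0.9 .16 .04 .15
```

```text
t: 2.68
position: [0.4461, -0.2558, 0.2315]
ee_rot: [3.141, 0.0, 0.883]
wrist_force: [-0.1, -0.7, 1.0]
opening: 0.0001
tgt [0.6358 0.0895 0.15  ] yaw 1.777 now [ 0.4461 -0.2558  0.2315] 0.883
shift units [ 3.872 -0.724  0.814] twist units -0.569
now in q frame: r -0.0965 d -0.2590 z 0.2315 F [-0.09 -0.72  1.01] open 0.00012965694915408955 t 2.6833 q [ 0.7   0.23 -0.28  1.88  0.07  1.04 -0.29]
```

```bash

python3 -m inch '[{"fingers":1,"tx":0.3,"ty":-0.05,"tz":0,"twist":0},{"fingers":1,"tx":0.3,"ty":-0.05,"tz":0,"twist":0},{"fingers":1,"tx":0.3,"ty":-0.05,"tz":0,"twist":0},{"fingers":1,"tx":0.3,"ty":-0.05,"tz":0,"twist":0},{"fingers":1,"tx":0.3,"ty":-0.05,"tz":0,"twist":0},{"fingers":1,"tx":0.3,"ty":-0.05,"tz":0,"twist":0},{"fingers":1,"tx":0.3,"ty":-0.05,"tz":0,"twist":0},{"fingers":1,"tx":0.3,"ty":-0.05,"tz":0,"twist":0},{"fingers":1,"tx":0.3,"ty":-0.05,"tz":0,"twist":0},{"fingers":1,"tx":0.3,"ty":-0.05,"tz":0,"twist":0},{"fingers":1,"tx":0.3,"ty":-0.05,"tz":0,"twist":0},{"fingers":1,"tx":0.2,"ty":-0.05,"tz":0,"twist":0}]' 
python3 go.py 0.9 .16 .04 .15
```

```text
t: 3.68
position: [0.6221, 0.0543, 0.2312]
ee_rot: [-3.141, -0.001, 0.885]
wrist_force: [-0.1, -0.5, 0.8]
opening: 0.0004
tgt [0.6358 0.0895 0.15  ] yaw 1.777 now [0.6221 0.0543 0.2312] 0.885
shift units [ 0.358 -0.117  0.813] twist units -0.568
now in q frame: r 0.1394 d 0.0084 z 0.2312 F [-0.1  -0.48  0.82] open 0.0003953270956828458 t 3.6833 q [ 0.18  0.45 -0.42  1.6   0.2   1.13 -0.98]
```

```bash

python3 -m inch '[{"fingers":1,"tx":0.18,"ty":-0.06,"tz":0,"twist":0},{"fingers":1,"tx":0.18,"ty":-0.06,"tz":0,"twist":0},{"fingers":1,"tx":0,"ty":0,"tz":0.1,"twist":-0.07},{"fingers":1,"tx":0,"ty":0,"tz":0.1,"twist":-0.07},{"fingers":1,"tx":0,"ty":0,"tz":0.1,"twist":-0.07},{"fingers":1,"tx":0,"ty":0,"tz":0.1,"twist":-0.07},{"fingers":1,"tx":0,"ty":0,"tz":0.1,"twist":-0.07},{"fingers":1,"tx":0,"ty":0,"tz":0.1,"twist":-0.07},{"fingers":1,"tx":0,"ty":0,"tz":0.1,"twist":-0.07},{"fingers":1,"tx":0,"ty":0,"tz":0,"twist":-0.078},{"fingers":1,"tx":0,"ty":0,"tz":0,"twist":0},{"fingers":1,"tx":0,"ty":0,"tz":0,"twist":0}]' 
python3 go.py 0.9 .16 .04 .05
python3 - <<'E'
from h import *
T=np.load("T.npy");ims=[]
c=arm.capture("wrist");ims.append(c["img"][:,:,::-1])
cv2.imwrite("pics/w1.png",ims[0]);print(proj(c,W(T,[pol(.16,.9,.075),pol(.194,.53,.023),pol(.07,0,.077),pol(.193,.9,.021)])).round(1))
c=arm.capture("top")
print([ (d["confidence"],d["uv"]) for d in arm.silhouettes("needle_post",c)])
E
```

```text
t: 4.68
position: [0.6348, 0.0868, 0.1613]
ee_rot: [-3.142, -0.0, 1.772]
wrist_force: [-0.2, -0.7, 0.8]
opening: 0.0001
tgt [0.6358 0.0895 0.05  ] yaw 1.777 now [0.6348 0.0868 0.1613] 1.772
shift units [0.023 0.015 1.113] twist units -0.004
now in q frame: r 0.1585 d 0.0376 z 0.1613 F [-0.16 -0.74  0.83] open 8.23003959451415e-05 t 4.6833 q [ 0.24  0.58 -0.59  1.62  0.36  1.05 -0.26]
[[253.3 238.9]
 [273.2 276.8]
 [120.5 297.6]
 [286.2 214.3]]
[]
```

View pics/w1.png

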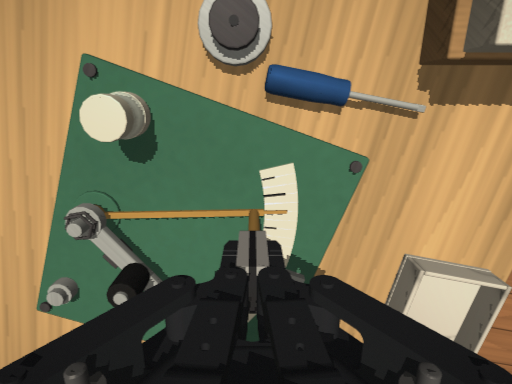

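```bash

python3 -m inch '[{"fingers":1,"tx":0,"ty":0,"tz":0.15,"twist":0},{"fingers":1,"tx":0,"ty":0.01,"tz":0.2,"twist":0},{"fingers":1,"tx":0,"ty":0.01,"tz":0.2,"twist":0},{"fingers":1,"tx":0,"ty":0,"tz":0.2,"twist":0},{"fingers":1,"tx":0,"ty":0,"tz":0.2,"twist":0},{"fingers":1,"tx":0,"ty":0,"tz":0.16,"twist":0},{"fingers":1,"tx":0,"ty":0,"tz":0,"twist":0},{"fingers":1,"tx":0,"ty":0,"tz":0,"twist":0}]' 
python3 go.py 0.9 .16 .036 .05
```

```text
t: 5.5
position: [0.6365, 0.0876, 0.0503]
ee_rot: [-3.141, -0.0, 1.775]
wrist_force: [1.1, -0.2, 1.4]
opening: -0.0
tgt [0.6366 0.0856 0.05  ] yaw 1.777 now [0.6365 0.0876 0.0503] 1.775
shift units [-0.02  -0.003  0.003] twist units -0.002
now in q frame: r 0.1603 d 0.0380 z 0.0503 F [ 1.07 -0.19  1.39] open -4.1489087829959053e-05 t 5.5 q [ 0.19  0.72 -0.53  1.67  0.45  0.87 -0.32]
```

```bash

python3 -m inch '[{"fingers":1,"tx":-0.02,"ty":0,"tz":0,"twist":0},{"fingers":1,"tx":-0.02,"ty":0,"tz":0,"twist":0},{"fingers":1,"tx":-0.02,"ty":0,"tz":0,"twist":0},{"fingers":1,"tx":-0.02,"ty":0,"tz":0,"twist":0},{"fingers":1,"tx":-0.02,"ty":0,"tz":0,"twist":0},{"fingers":1,"tx":-0.02,"ty":0,"tz":0,"twist":0},{"fingers":1,"tx":-0.02,"ty":0,"tz":0,"twist":0},{"fingers":1,"tx":-0.02,"ty":0,"tz":0,"twist":0},{"fingers":1,"tx":-0.02,"ty":0,"tz":0,"twist":0},{"fingers":1,"tx":-0.02,"ty":0,"tz":0,"twist":0},{"fingers":1,"tx":-0.02,"ty":0,"tz":0,"twist":0},{"fingers":1,"tx":-0.02,"ty":0,"tz":0,"twist":0}]' 
python3 go.py 0.9 .16 .016 .05
python3 -m inch '[{"fingers":1,"tx":-0.032,"ty":0.003,"tz":0,"twist":0.0127},{"fingers":1,"tx":-0.032,"ty":0.003,"tz":0,"twist":0.0127},{"fingers":1,"tx":-0.032,"ty":0.003,"tz":0,"twist":0.0127},{"fingers":1,"tx":-0.032,"ty":0.003,"tz":0,"twist":0.0127},{"fingers":1,"tx":-0.032,"ty":0.003,"tz":0,"twist":0.0127},{"fingers":1,"tx":-0.032,"ty":0.003,"tz":0,"twist":0.0127},{"fingers":1,"tx":-0.032,"ty":0.003,"tz":0,"twist":0.0127},{"fingers":1,"tx":-0.032,"ty":0.003,"tz":0,"twist":0.0127},{"fingers":1,"tx":-0.032,"ty":0.003,"tz":0,"twist":0.0127},{"fingers":1,"tx":-0.032,"ty":0.003,"tz":0,"twist":0.0127},{"fingers":1,"tx":-0.032,"ty":0.003,"tz":0,"twist":0.0127},{"fingers":1,"tx":-0.032,"ty":0.003,"tz":0,"twist":0.0127}]'
python3 go.py 0.64 .16 .016 .05
python3 - <<'E'
from h import *
T=np.load("T.npy");c=arm.capture("wrist")
cv2.imwrite("pics/w2.png",c["img"][:,:,::-1])
E
```

```text
t: 6.5
position: [0.6416, 0.0639, 0.0503]
ee_rot: [3.142, -0.0, 1.776]
wrist_force: [0.7, -0.3, -0.3]
opening: 0.0002
tgt [0.6407 0.066  0.05  ] yaw 1.777 now [0.6416 0.0639 0.0503] 1.776
shift units [ 0.022 -0.005  0.003] twist units -0.001
now in q frame: r 0.1605 d 0.0138 z 0.0503 F [ 0.66 -0.31 -0.35] open 0.0002021268093108723 t 6.5 q [ 0.23  0.72 -0.53  1.67  0.45  0.87 -0.28]
t: 7.5
position: [0.6488, 0.0258, 0.0503]
ee_rot: [-3.142, -0.0, 1.534]
wrist_force: [-0.8, 1.2, 0.3]
opening: 0.0
tgt [0.648  0.0249 0.05  ] yaw 1.517 now [0.6488 0.0258 0.0503] 1.534
shift units [-0.009 -0.008  0.003] twist units 0.011
now in q frame: r 0.1608 d 0.0169 z 0.0503 F [-0.8   1.17  0.34] open 2.044083964016856e-05 t 7.5 q [ 0.25  0.72 -0.47  1.66  0.4   0.87 -0.43]
```

View pics/w2.png

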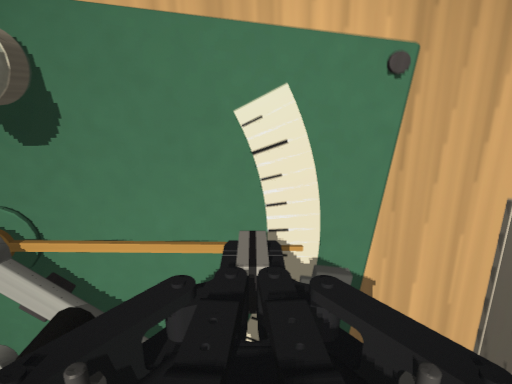

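```bash

python3 -m inch '[{"fingers":1,"tx":-0.032,"ty":0.003,"tz":0,"twist":0.0127},{"fingers":1,"tx":-0.032,"ty":0.003,"tz":0,"twist":0.0127},{"fingers":1,"tx":-0.032,"ty":0.003,"tz":0,"twist":0.0127},{"fingers":1,"tx":-0.032,"ty":0.003,"tz":0,"twist":0.0127},{"fingers":1,"tx":-0.032,"ty":0.003,"tz":0,"twist":0.0127},{"fingers":1,"tx":-0.032,"ty":0.003,"tz":0,"twist":0.0127},{"fingers":1,"tx":-0.032,"ty":0.003,"tz":0,"twist":0.0127},{"fingers":1,"tx":-0.032,"ty":0.003,"tz":0,"twist":0.0127},{"fingers":1,"tx":-0.032,"ty":0.003,"tz":0,"twist":0.0127},{"fingers":1,"tx":-0.032,"ty":0.003,"tz":0,"twist":0.0127},{"fingers":1,"tx":-0.032,"ty":0.003,"tz":0,"twist":0.0127},{"fingers":1,"tx":-0.032,"ty":0.003,"tz":0,"twist":0.0127}]'
python3 -m inch '[{"fingers":1,"tx":-0.032,"ty":0.003,"tz":0,"twist":0.0127},{"fingers":1,"tx":-0.032,"ty":0.003,"tz":0,"twist":0.0127},{"fingers":1,"tx":-0.032,"ty":0.003,"tz":0,"twist":0.0127},{"fingers":1,"tx":-0.032,"ty":0.003,"tz":0,"twist":0.0127},{"fingers":1,"tx":-0.032,"ty":0.003,"tz":0,"twist":0.0127},{"fingers":1,"tx":-0.032,"ty":0.003,"tz":0,"twist":0.0127},{"fingers":1,"tx":-0.032,"ty":0.003,"tz":0,"twist":0.0127},{"fingers":1,"tx":-0.032,"ty":0.003,"tz":0,"twist":0.0127},{"fingers":1,"tx":-0.032,"ty":0.003,"tz":0,"twist":0.0127},{"fingers":1,"tx":-0.032,"ty":0.003,"tz":0,"twist":0.0127},{"fingers":1,"tx":-0.032,"ty":0.003,"tz":0,"twist":0.0127},{"fingers":1,"tx":-0.032,"ty":0.003,"tz":0,"twist":0.0127}]'
python3 go.py 0.18 .16 .014 .05; python3 go.py 0 .16 .014 .05
```

```text
t: 8.55
position: [0.6468, -0.0126, 0.0503]
ee_rot: [-3.142, -0.0, 1.295]
wrist_force: [-0.7, 1.3, 0.5]
opening: -0.0001
t: 9.55
position: [0.6357, -0.0495, 0.0503]
ee_rot: [-3.142, -0.0, 1.056]
wrist_force: [0.6, 1.1, 0.5]
opening: 0.0001
tgt [ 0.6336 -0.0489  0.05  ] yaw 1.057 now [ 0.6357 -0.0495  0.0503] 1.056
shift units [-0.005 -0.021  0.003] twist units -0.001
now in q frame: r 0.1621 d 0.0145 z 0.0503 F [0.62 1.09 0.49] open 9.417287785765989e-05 t 9.55 q [ 0.29  0.68 -0.36  1.69  0.3   0.83 -0.72]
tgt [ 0.6194 -0.074   0.05  ] yaw 0.877 now [ 0.6357 -0.0495  0.0503] 1.056
shift units [-0.294 -0.022  0.003] twist units 0.114
now in q frame: r 0.1569 d 0.0433 z 0.0503 F [0.62 1.09 0.49] open 9.417287785765989e-05 t 9.55 q [ 0.29  0.68 -0.36  1.69  0.3   0.83 -0.72]
```

```bash

python3 -m inch '[{"fingers":1,"tx":-0.032,"ty":0,"tz":0,"twist":0.0127},{"fingers":1,"tx":-0.032,"ty":0,"tz":0,"twist":0.0127},{"fingers":1,"tx":-0.032,"ty":0,"tz":0,"twist":0.0127},{"fingers":1,"tx":-0.032,"ty":0,"tz":0,"twist":0.0127},{"fingers":1,"tx":-0.032,"ty":0,"tz":0,"twist":0.0127},{"fingers":1,"tx":-0.032,"ty":0,"tz":0,"twist":0.0127},{"fingers":1,"tx":-0.016,"ty":0,"tz":0,"twist":0.0127},{"fingers":1,"tx":-0.016,"ty":0,"tz":0,"twist":0.0127},{"fingers":1,"tx":0,"ty":0,"tz":0,"twist":0.0127}]'
python3 go.py 0 .16 .014 .05
python3 - <<'E'
from h import *
T=np.load("T.npy");c=arm.capture("top")
im=cv2.resize(c["img"][100:290,140:340,::-1],None,fx=3,fy=3,interpolation=cv2.INTER_CUBIC)
c=arm.capture("wrist");im2=c["img"][60:384,60:480,::-1]
im=cv2.resize(im,(400,380));im2=cv2.resize(im2,(400,309));im2=np.vstack([im2,np.zeros((71,400,3),np.uint8)])
cv2.imwrite("pics/w3.png",np.hstack([im,im2]))
E
```

```text
t: 10.3
position: [0.6235, -0.0683, 0.0502]
ee_rot: [-3.141, 0.0, 0.876]
wrist_force: [-0.5, -0.7, 0.4]
opening: 0.0002
tgt [ 0.6194 -0.074   0.05  ] yaw 0.877 now [ 0.6235 -0.0683  0.0502] 0.876
shift units [-0.07   0.005  0.003] twist units -0.001
now in q frame: r 0.1595 d 0.0210 z 0.0502 F [-0.5  -0.66  0.37] open 0.00017300918506635933 t 10.3 q [ 0.29  0.66 -0.31  1.72  0.27  0.81 -0.84]
```

View pics/w3.png

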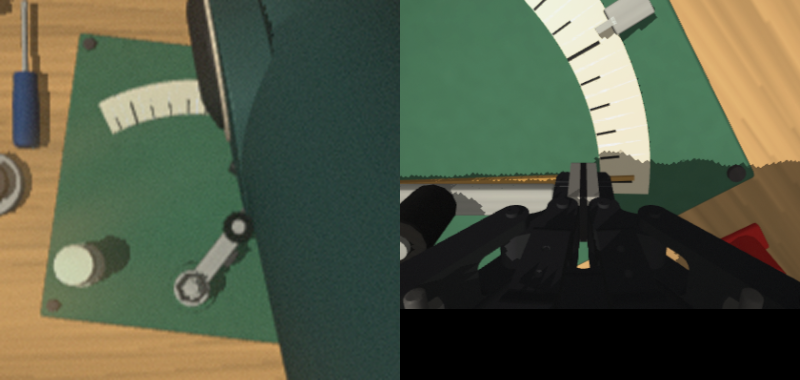

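```bash

python3 -m inch '[{"fingers":1,"tx":-0.008,"ty":0,"tz":0,"twist":0},{"fingers":1,"tx":-0.008,"ty":0,"tz":0,"twist":0},{"fingers":1,"tx":-0.008,"ty":0,"tz":0,"twist":0},{"fingers":1,"tx":-0.008,"ty":0,"tz":0,"twist":0},{"fingers":1,"tx":-0.008,"ty":0,"tz":0,"twist":0}]'
python3 go.py 0 .16 .014 .05|tail -1
python3 -m inch '[{"fingers":1,"tx":-0.006,"ty":0,"tz":0,"twist":0},{"fingers":1,"tx":-0.006,"ty":0,"tz":0,"twist":0}]'
python3 go.py 0 .16 .014 .05|tail -1
```

```text
t: 10.82
position: [0.6211, -0.0711, 0.0503]
ee_rot: [-3.141, -0.0, 0.878]
wrist_force: [1.9, 0.1, -0.7]
opening: 0.0
now in q frame: r 0.1595 d 0.0173 z 0.0503 F [ 1.89  0.13 -0.67] open 1.1958100635831416e-06 t 10.8167 q [ 0.3   0.65 -0.32  1.73  0.27  0.8  -0.84]
t: 10.98
position: [0.6203, -0.0721, 0.0503]
ee_rot: [-3.142, -0.0, 0.878]
wrist_force: [1.2, 0.2, -0.7]
opening: -0.0002
now in q frame: r 0.1595 d 0.0161 z 0.0503 F [ 1.25  0.21 -0.74] open -0.0001617506536184057 t 10.9833 q [ 0.3   0.65 -0.32  1.73  0.27  0.8  -0.83]
```

```bash

for i in 1; do python3 -m inch '[{"fingers":1,"tx":-0.006,"ty":0,"tz":0,"twist":0},{"fingers":1,"tx":0,"ty":0,"tz":0,"twist":0}]'>/dev/null
python3 go.py 0 .16 .014 .05|tail -1; done
python3 -m inch '[{"fingers":1,"tx":-0.006,"ty":0,"tz":0,"twist":0},{"fingers":1,"tx":0,"ty":0,"tz":0,"twist":0}]'>/dev/null
python3 go.py 0 .16 .014 .05|tail -1
```

```text
now in q frame: r 0.1595 d 0.0154 z 0.0502 F [ 0.27  0.21 -0.95] open -0.00022135871181115015 t 11.15 q [ 0.3   0.65 -0.32  1.73  0.27  0.8  -0.83]
now in q frame: r 0.1595 d 0.0150 z 0.0503 F [ 1.7  -0.67 -0.27] open 9.861149990035675e-06 t 11.3167 q [ 0.3   0.65 -0.32  1.73  0.27  0.8  -0.83]
```

```bash

python3 -m inch '[{"fingers":1,"tx":-0.006,"ty":0,"tz":0,"twist":0},{"fingers":1,"tx":0,"ty":0,"tz":0,"twist":0}]'>/dev/null
python3 go.py 0 .16 .014 .05|tail -1
```

```text
now in q frame: r 0.1595 d 0.0147 z 0.0504 F [2.17 0.21 0.25] open -0.00017008273979854597 t 11.4833 q [ 0.3   0.65 -0.32  1.73  0.26  0.8  -0.83]
```

```bash

python3 -m inch '[{"fingers":1,"tx":-0.006,"ty":0,"tz":0,"twist":0},{"fingers":1,"tx":0,"ty":0,"tz":0,"twist":0}]'>/dev/null
python3 go.py 0 .16 .014 .05|tail -1
python3 -m inch '[{"fingers":1,"tx":0,"ty":0,"tz":0,"twist":0},{"fingers":1,"tx":0,"ty":0,"tz":0,"twist":0}]'>/dev/null
python3 go.py 0 .16 .014 .05|tail -1
```

```text
now in q frame: r 0.1595 d 0.0144 z 0.0504 F [ 2.62  2.61 -1.87] open -0.00020875334119973036 t 11.65 q [ 0.3   0.65 -0.32  1.73  0.26  0.8  -0.83]
now in q frame: r 0.1595 d 0.0144 z 0.0504 F [ 3.81  2.69 -1.99] open 0.0003816717696915232 t 11.8167 q [ 0.3   0.65 -0.32  1.73  0.26  0.8  -0.83]
```

```bash

python3 -m inch '[{"fingers":1,"tx":-0.006,"ty":0,"tz":0,"twist":0},{"fingers":1,"tx":0,"ty":0,"tz":0,"twist":0}]'>/dev/null
python3 go.py 0 .16 .014 .05|tail -1
python3 -m inch '[{"fingers":1,"tx":0,"ty":0,"tz":0,"twist":0},{"fingers":1,"tx":0,"ty":0,"tz":0,"twist":0}]'>/dev/null
python3 go.py 0 .16 .014 .05|tail -1
```

```text
now in q frame: r 0.1595 d 0.0142 z 0.0505 F [ 5.97  4.26 -2.52] open 0.00023010267612176316 t 11.9833 q [ 0.3   0.65 -0.32  1.73  0.26  0.8  -0.83]
now in q frame: r 0.1595 d 0.0141 z 0.0504 F [ 5.48  3.76 -2.45] open 4.08598733053308e-06 t 12.15 q [ 0.3   0.65 -0.32  1.73  0.26  0.8  -0.83]
```

```bash

python3 -m inch '[{"fingers":1,"tx":0.02,"ty":0,"tz":0,"twist":0},{"fingers":1,"tx":0.05,"ty":0,"tz":0,"twist":0},{"fingers":1,"tx":0.1,"ty":0,"tz":0,"twist":0},{"fingers":1,"tx":0,"ty":0,"tz":-0.2,"twist":0},{"fingers":1,"tx":0,"ty":0,"tz":-0.3,"twist":0},{"fingers":1,"tx":0,"ty":0,"tz":-0.2,"twist":0},{"fingers":1,"tx":0,"ty":0,"tz":0,"twist":0}]'
python3 go.py 0 .07 -.036 .052
```

```text
t: 12.73
position: [0.6317, -0.0606, 0.1246]
ee_rot: [3.137, -0.003, 0.878]
wrist_force: [0.6, 0.4, -0.6]
opening: 0.0002
tgt [ 0.5182 -0.0549  0.052 ] yaw 0.877 now [ 0.6317 -0.0606  0.1246] 0.878
shift units [-0.683 -0.913  0.719] twist units 0.001
now in q frame: r 0.1609 d 0.0322 z 0.1246 F [ 0.65  0.37 -0.64] open 0.00016859695652748222 t 12.7333 q [ 0.3   0.57 -0.34  1.67  0.23  0.94 -0.82]
```

```bash

python3 -m inch '[{"fingers":1,"tx":-0.13,"ty":-0.18,"tz":0,"twist":0},{"fingers":1,"tx":-0.14,"ty":-0.18,"tz":0,"twist":0},{"fingers":1,"tx":-0.14,"ty":-0.18,"tz":0,"twist":0},{"fingers":1,"tx":-0.14,"ty":-0.18,"tz":0,"twist":0},{"fingers":1,"tx":-0.14,"ty":-0.18,"tz":0,"twist":0},{"fingers":1,"tx":0,"ty":0,"tz":0,"twist":0},{"fingers":1,"tx":0,"ty":0,"tz":0,"twist":0}]'
python3 go.py 0 .07 -.036 .052
python3 - <<'E'
from h import *
T=np.load("T.npy");c=arm.capture("scene");im=c["img"][:,:,::-1].copy()
for P,col in((pol(.193,0,.021),(0,0,255)),(pol(.16,0,.075),(0,0,255)),(pol(.07,0,.077),(0,255,255))):
    u,v=proj(c,W(T,P))[0];cv2.circle(im,(int(u),int(v)),1,col,-1)
cv2.imwrite("pics/s4.png",cv2.resize(im[130:330,140:400],None,fx=3,fy=3))
E
```

```text
t: 13.32
position: [0.5157, -0.0566, 0.1204]
ee_rot: [3.142, 0.0, 0.878]
wrist_force: [0.8, 1.0, 0.1]
opening: 0.0
tgt [ 0.5182 -0.0549  0.052 ] yaw 0.877 now [ 0.5157 -0.0566  0.1204] 0.878
shift units [0.03  0.009 0.684] twist units 0.001
now in q frame: r 0.0691 d -0.0389 z 0.1204 F [0.76 1.02 0.15] open 3.315367193656684e-05 t 13.3167 q [ 0.36  0.4  -0.37  1.96  0.19  0.82 -0.81]
```

View pics/s4.png

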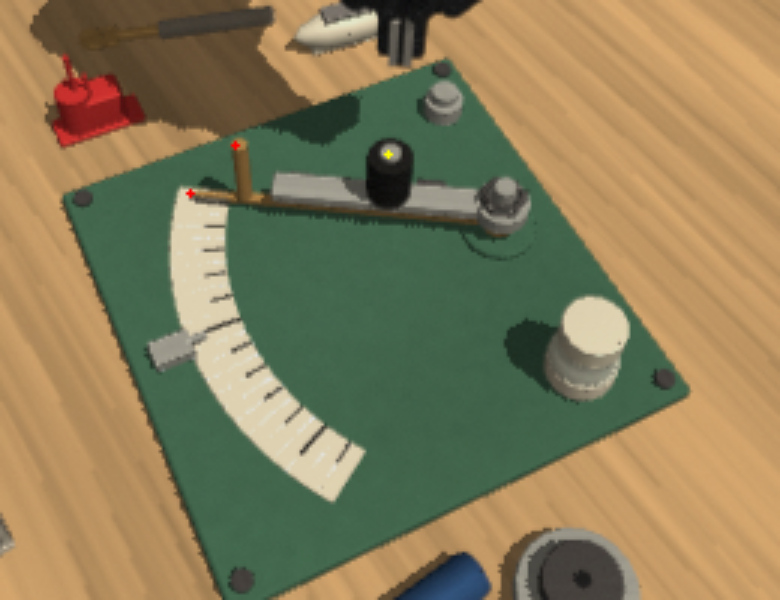

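```bash

python3 -m inch '[{"fingers":1,"tx":0.01,"ty":0.01,"tz":0.12,"twist":0},{"fingers":1,"tx":0,"ty":0,"tz":0.14,"twist":0},{"fingers":1,"tx":0,"ty":0,"tz":0.14,"twist":0},{"fingers":1,"tx":0,"ty":0,"tz":0.14,"twist":0},{"fingers":1,"tx":0,"ty":0,"tz":0.14,"twist":0},{"fingers":1,"tx":0,"ty":0,"tz":0,"twist":0},{"fingers":1,"tx":0,"ty":0,"tz":0,"twist":0}]'
python3 go.py 0 .07 -.0235 .052
python3 - <<'E'
from h import *
T=np.load("T.npy");c=arm.capture("wrist");cv2.imwrite("pics/w5.png",c["img"][:,:,::-1])
for q in (.51,.53,.55):print(q,proj(c,W(T,[pol(.194,q,.023)])).round(1))
for n in("clip","needle_tip"):print(n,[(round(d["confidence"],2),d["uv"]) for d in arm.silhouettes(n,c)])
E
```

```text
t: 13.95
position: [0.5174, -0.0563, 0.0513]
ee_rot: [-3.14, 0.001, 0.878]
wrist_force: [0.3, 0.5, 0.9]
opening: 0.0
tgt [ 0.5262 -0.0453  0.052 ] yaw 0.877 now [ 0.5174 -0.0563  0.0513] 0.878
shift units [ 0.141 -0.002 -0.007] twist units 0.001
now in q frame: r 0.0703 d -0.0376 z 0.0513 F [0.25 0.5  0.86] open 2.3621707947118137e-05 t 13.95 q [ 0.32  0.51 -0.33  1.99  0.25  0.68 -0.86]
0.51 [[458.1 -27. ]]
0.53 [[455.5 -35.2]]
0.55 [[452.7 -43.5]]
clip []
needle_tip [(0.65, [442.5, 175.4])]
```

View pics/w5.png

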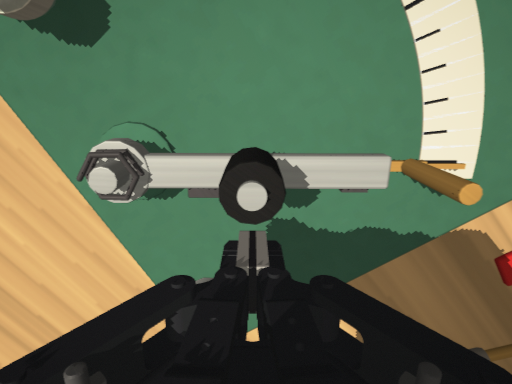

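```bash

python3 -m inch '[{"fingers":1,"tx":0.02,"ty":0,"tz":0,"twist":0},{"fingers":1,"tx":0.02,"ty":0,"tz":0,"twist":0},{"fingers":1,"tx":0.02,"ty":0,"tz":0,"twist":0},{"fingers":1,"tx":0.02,"ty":0,"tz":0,"twist":0},{"fingers":1,"tx":0.02,"ty":0,"tz":0,"twist":0},{"fingers":1,"tx":0.02,"ty":0,"tz":0,"twist":0},{"fingers":1,"tx":0.01,"ty":0,"tz":0,"twist":0},{"fingers":1,"tx":0.01,"ty":0,"tz":0,"twist":0},{"fingers":1,"tx":0,"ty":0,"tz":0,"twist":0}]'
python3 go.py 0 .07 -.0235 .052
python3 -m inch '[{"fingers":1,"tx":0.014,"ty":0.005,"tz":0,"twist":-0.0127},{"fingers":1,"tx":0.014,"ty":0.005,"tz":0,"twist":-0.0127},{"fingers":1,"tx":0.014,"ty":0.005,"tz":0,"twist":-0.0127},{"fingers":1,"tx":0.014,"ty":0.005,"tz":0,"twist":-0.0127},{"fingers":1,"tx":0.014,"ty":0.005,"tz":0,"twist":-0.0127},{"fingers":1,"tx":0.014,"ty":0.005,"tz":0,"twist":-0.0127},{"fingers":1,"tx":0.014,"ty":0.005,"tz":0,"twist":-0.0127},{"fingers":1,"tx":0.014,"ty":0.005,"tz":0,"twist":-0.0127}]'
python3 go.py 0.16 .07 -.0235 .052
```

```text
t: 14.85
position: [0.526, -0.0466, 0.0523]
ee_rot: [-3.141, 0.001, 0.878]
wrist_force: [-2.6, -4.9, 4.2]
opening: -0.0001
tgt [ 0.5262 -0.0453  0.052 ] yaw 0.877 now [ 0.526  -0.0466  0.0523] 0.878
shift units [ 0.011 -0.007  0.003] twist units 0.0
now in q frame: r 0.0707 d -0.0246 z 0.0523 F [-2.61 -4.87  4.15] open -9.827822177184192e-05 t 14.85 q [ 0.3   0.52 -0.33  1.97  0.26  0.69 -0.88]
t: 15.52
position: [0.5351, -0.0403, 0.0521]
ee_rot: [-3.14, 0.002, 1.038]
wrist_force: [-8.8, -6.3, 8.3]
opening: -0.0
tgt [ 0.5357 -0.0383  0.052 ] yaw 1.037 now [ 0.5351 -0.0403  0.0521] 1.038
shift units [ 0.02  -0.005  0.001] twist units 0.0
now in q frame: r 0.0705 d -0.0255 z 0.0521 F [-8.8  -6.26  8.28] open -2.111947056186978e-05 t 15.5167 q [ 0.31  0.54 -0.37  1.95  0.29  0.71 -0.76]
```

```bash

python3 -m inch '[{"fingers":1,"tx":0,"ty":-0.004,"tz":-0.006,"twist":0},{"fingers":1,"tx":0,"ty":-0.004,"tz":-0.006,"twist":0},{"fingers":1,"tx":0,"ty":0,"tz":0,"twist":0}]'
python3 go.py 0.16 .07 -.0235 .052
```

```text
t: 15.77
position: [0.5344, -0.0402, 0.053]
ee_rot: [-3.14, 0.002, 1.036]
wrist_force: [-2.9, -8.4, -4.4]
opening: 0.0001
tgt [ 0.5357 -0.0383  0.052 ] yaw 1.037 now [ 0.5344 -0.0402  0.053 ] 1.036
shift units [0.023 0.001 0.01 ] twist units -0.001
now in q frame: r 0.0699 d -0.0258 z 0.0530 F [-2.91 -8.4  -4.36] open 9.86124088919659e-05 t 15.7667 q [ 0.31  0.53 -0.37  1.95  0.29  0.71 -0.76]
```

```bash

python3 -m inch '[{"fingers":1,"tx":0.014,"ty":0.006,"tz":0.003,"twist":-0.0127},{"fingers":1,"tx":0.014,"ty":0.005,"tz":0,"twist":-0.0127},{"fingers":1,"tx":0.014,"ty":0.005,"tz":0,"twist":-0.0127},{"fingers":1,"tx":0.014,"ty":0.005,"tz":0,"twist":-0.0127},{"fingers":1,"tx":0.014,"ty":0.005,"tz":0,"twist":-0.0127},{"fingers":1,"tx":0.014,"ty":0.005,"tz":0,"twist":-0.0127},{"fingers":1,"tx":0.014,"ty":0.005,"tz":0,"twist":-0.0127},{"fingers":1,"tx":0.014,"ty":0.005,"tz":0,"twist":-0.0127}]'
python3 go.py 0.32 .07 -.0235 .052
```

```text
t: 16.43
position: [0.5428, -0.0325, 0.0528]
ee_rot: [-3.14, 0.003, 1.197]
wrist_force: [-9.6, -11.5, 3.7]
opening: 0.0002
tgt [ 0.544  -0.0299  0.052 ] yaw 1.197 now [ 0.5428 -0.0325  0.0528] 1.197
shift units [0.028 0.002 0.008] twist units -0.0
now in q frame: r 0.0698 d -0.0263 z 0.0528 F [ -9.55 -11.55   3.67] open 0.0001608286472808807 t 16.4333 q [ 0.33  0.55 -0.41  1.93  0.32  0.72 -0.64]
```

```bash

python3 -m inch '[{"fingers":1,"tx":0.014,"ty":0.002,"tz":-0.003,"twist":-0.0127},{"fingers":1,"tx":0.014,"ty":0.004,"tz":0,"twist":-0.0127},{"fingers":1,"tx":0.014,"ty":0.004,"tz":-0.001,"twist":-0.0127},{"fingers":1,"tx":0.014,"ty":0.004,"tz":0,"twist":-0.0127},{"fingers":1,"tx":0.014,"ty":0.004,"tz":-0.001,"twist":-0.0127},{"fingers":1,"tx":0.014,"ty":0.004,"tz":0,"twist":-0.0127}]'
python3 go.py 0.44 .07 -.0235 .052
python3 - <<'E'
from h import *
T=np.load("T.npy");c=arm.capture("wrist");cv2.imwrite("pics/w6.png",c["img"][:,:,::-1])
for q in (.36,.4,.51,.53,.55):print(q,proj(c,W(T,[pol(.194,q,.023)])).round(1))
for n in("clip","needle_tip","roller"):print(n,[(round(d["confidence"],2),d["uv"]) for d in arm.silhouettes(n,c)])
E
```

```text
t: 16.93
position: [0.5478, -0.0262, 0.053]
ee_rot: [-3.14, 0.004, 1.316]
wrist_force: [-3.0, -16.5, -3.8]
opening: 0.0
tgt [ 0.5493 -0.0228  0.052 ] yaw 1.317 now [ 0.5478 -0.0262  0.053 ] 1.316
shift units [0.037 0.006 0.01 ] twist units -0.001
now in q frame: r 0.0694 d -0.0272 z 0.0530 F [ -2.98 -16.49  -3.82] open 8.110056694710567e-06 t 16.9333 q [ 0.34  0.56 -0.43  1.92  0.35  0.74 -0.56]
0.36 [[457.5 206.4]]
0.4 [[460.9 194.2]]
0.51 [[467.8 158.8]]
0.53 [[468.7 152.1]]
0.55 [[469.4 145.3]]
clip [(0.63, [490.2, 146.5])]
needle_tip [(0.91, [435.1, 203.9]), (0.27, [299.7, 139.6])]
roller [(0.77, [246.8, 191.3]), (0.55, [492.6, 149.6])]
```

View pics/w6.png

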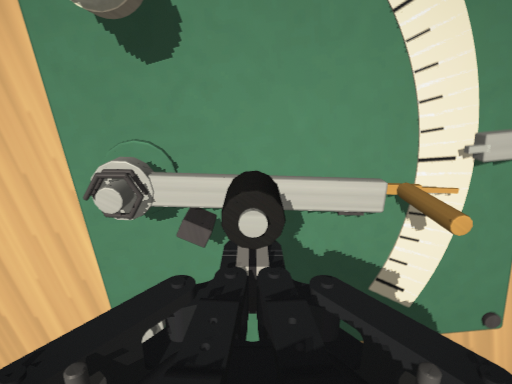

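```bash

python3 -m inch '[{"fingers":1,"tx":0.014,"ty":0.005,"tz":0.002,"twist":-0.0127},{"fingers":1,"tx":0.014,"ty":0.005,"tz":0,"twist":-0.0127},{"fingers":1,"tx":0.014,"ty":0.005,"tz":0,"twist":-0.0127},{"fingers":1,"tx":0.014,"ty":0.005,"tz":0,"twist":-0.0127},{"fingers":1,"tx":0.014,"ty":0.005,"tz":0,"twist":-0.0127},{"fingers":1,"tx":0.007,"ty":0.002,"tz":0,"twist":-0.006}]'
python3 go.py 0.55 .07 -.0235 .052
python3 - <<'E'
from h import *
T=np.load("T.npy");c=arm.capture("wrist");cv2.imwrite("pics/w7.png",cv2.resize(c["img"][100:300,330:500,::-1],None,fx=3,fy=3,interpolation=cv2.INTER_CUBIC))
for q in (.49,.51,.53,.55):print(q,proj(c,W(T,[pol(.194,q,.023),pol(.16,q,.075)])).round(1).tolist())
E
```

```text
t: 17.63
position: [0.5521, -0.0195, 0.0529]
ee_rot: [-3.139, 0.004, 1.425]
wrist_force: [-3.3, -18.3, -1.5]
opening: 0.0001
tgt [ 0.5533 -0.0157  0.052 ] yaw 1.427 now [ 0.5521 -0.0195  0.0529] 1.425
shift units [0.039 0.006 0.009] twist units -0.002
now in q frame: r 0.0694 d -0.0274 z 0.0529 F [ -3.34 -18.27  -1.46] open 7.467046554975417e-05 t 17.6333 q [ 0.34  0.57 -0.46  1.91  0.37  0.75 -0.48]
0.49 [[459.4, 199.9], [459.9, 235.5]]
0.51 [[461.0, 193.7], [461.8, 228.7]]
0.53 [[462.5, 187.4], [463.5, 221.8]]
0.55 [[463.9, 181.1], [465.1, 214.8]]
```

View pics/w7.png

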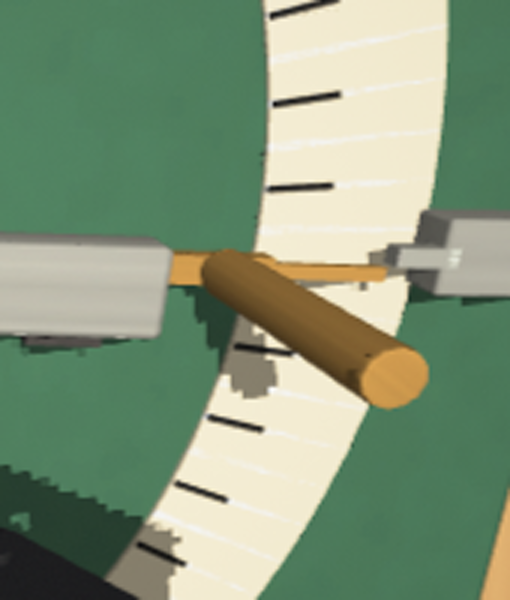

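```bash

python3 -m inch '[{"fingers":1,"tx":0.005,"ty":0.002,"tz":0,"twist":-0.004},{"fingers":1,"tx":0.005,"ty":0.001,"tz":0,"twist":-0.004},{"fingers":1,"tx":0,"ty":0,"tz":0,"twist":0},{"fingers":1,"tx":0,"ty":0,"tz":0,"twist":0},{"fingers":1,"tx":0,"ty":0,"tz":0,"twist":0},{"fingers":1,"tx":0,"ty":0,"tz":0,"twist":0}]'
python3 go.py 0.55 .07 -.0235 .052
python3 - <<'E'
from h import *
T=np.load("T.npy");c=arm.capture("wrist");cv2.imwrite("pics/w8.png",cv2.resize(c["img"][140:240,380:500,::-1],None,fx=5,fy=5,interpolation=cv2.INTER_CUBIC))
for q in (.51,.53,.55):print(q,proj(c,W(T,[pol(.194,q,.023),pol(.16,q,.075)])).round(1).tolist())
E
```

```text
t: 18.18
position: [0.5526, -0.0187, 0.0529]
ee_rot: [-3.14, 0.004, 1.436]
wrist_force: [-3.0, -16.6, -0.7]
opening: -0.0001
tgt [ 0.5533 -0.0157  0.052 ] yaw 1.427 now [ 0.5526 -0.0187  0.0529] 1.436
shift units [0.03  0.003 0.009] twist units 0.006
now in q frame: r 0.0697 d -0.0265 z 0.0529 F [ -3.02 -16.6   -0.65] open -0.00014671793690767748 t 18.1833 q [ 0.34  0.57 -0.46  1.91  0.37  0.75 -0.47]
0.51 [[460.0, 197.4], [460.6, 232.8]]
0.53 [[461.6, 191.2], [462.4, 226.0]]
0.55 [[463.0, 184.9], [464.1, 219.0]]
```

View pics/w8.png

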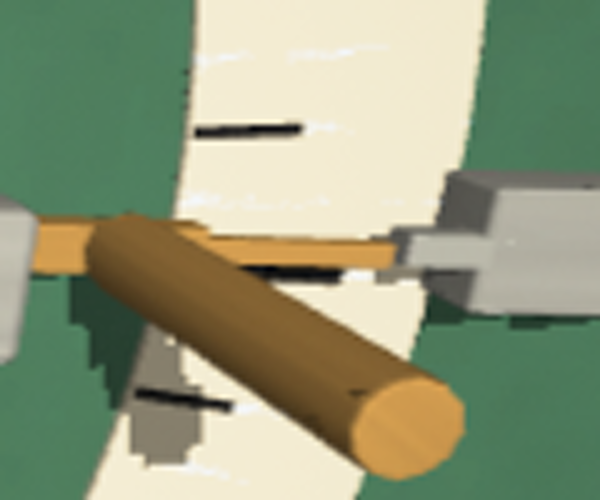

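```bash

python3 -m inch '[{"fingers":1,"tx":0,"ty":0,"tz":0,"twist":0},{"fingers":1,"tx":0,"ty":0,"tz":0,"twist":0},{"fingers":1,"tx":0,"ty":0,"tz":0,"twist":0},{"fingers":1,"tx":0,"ty":0,"tz":0,"twist":0},{"fingers":1,"tx":0,"ty":0,"tz":0,"twist":0},{"fingers":1,"tx":0,"ty":0,"tz":0,"twist":0},{"fingers":1,"tx":0,"ty":0,"tz":0,"twist":0},{"fingers":1,"tx":0,"ty":0,"tz":0,"twist":0},{"fingers":1,"tx":0,"ty":0,"tz":0,"twist":0},{"fingers":1,"tx":0,"ty":0,"tz":0,"twist":0},{"fingers":1,"tx":0,"ty":0,"tz":0,"twist":0},{"fingers":1,"tx":0,"ty":0,"tz":0,"twist":0}]'
python3 go.py 0.56 .07 -.0235 .052
python3 -m inch '[{"fingers":1,"tx":-0.014,"ty":-0.005,"tz":0,"twist":0.0127},{"fingers":1,"tx":-0.014,"ty":-0.005,"tz":0,"twist":0.0127},{"fingers":1,"tx":-0.014,"ty":-0.005,"tz":0,"twist":0.0127},{"fingers":1,"tx":-0.014,"ty":-0.005,"tz":0,"twist":0.0127},{"fingers":1,"tx":-0.014,"ty":-0.005,"tz":0,"twist":0.0127},{"fingers":1,"tx":-0.014,"ty":-0.005,"tz":0,"twist":0.0127},{"fingers":1,"tx":-0.014,"ty":-0.005,"tz":0,"twist":0.0127},{"fingers":1,"tx":-0.014,"ty":-0.005,"tz":0,"twist":0.0127}]'
python3 go.py 0.40 .07 -.0235 .052
```

```text
t: 19.23
position: [0.5526, -0.0187, 0.0529]
ee_rot: [-3.14, 0.004, 1.436]
wrist_force: [-3.1, -17.0, -1.0]
opening: 0.0
tgt [ 0.5536 -0.0151  0.052 ] yaw 1.437 now [ 0.5526 -0.0187  0.0529] 1.436
shift units [0.037 0.006 0.009] twist units -0.001
now in q frame: r 0.0694 d -0.0272 z 0.0529 F [ -3.11 -17.02  -0.96] open 3.0888373131741395e-06 t 19.2333 q [ 0.34  0.57 -0.46  1.91  0.37  0.75 -0.47]
t: 19.9
position: [0.5464, -0.0279, 0.0529]
ee_rot: [-3.14, 0.003, 1.276]
wrist_force: [-3.3, -12.2, -2.6]
opening: -0.0001
tgt [ 0.5476 -0.0252  0.052 ] yaw 1.277 now [ 0.5464 -0.0279  0.0529] 1.276
shift units [0.03  0.004 0.009] twist units -0.001
now in q frame: r 0.0696 d -0.0264 z 0.0529 F [ -3.3  -12.19  -2.63] open -0.00013756717648572779 t 19.9 q [ 0.33  0.56 -0.43  1.92  0.34  0.73 -0.58]
```

```bash

python3 -m inch '[{"fingers":1,"tx":-0.014,"ty":-0.005,"tz":0,"twist":0.0127},{"fingers":1,"tx":-0.014,"ty":-0.005,"tz":0,"twist":0.0127},{"fingers":1,"tx":-0.014,"ty":-0.005,"tz":0,"twist":0.0127},{"fingers":1,"tx":-0.014,"ty":-0.005,"tz":0,"twist":0.0127},{"fingers":1,"tx":-0.014,"ty":-0.005,"tz":0,"twist":0.0127},{"fingers":1,"tx":-0.014,"ty":-0.005,"tz":0,"twist":0.0127},{"fingers":1,"tx":-0.014,"ty":-0.005,"tz":0,"twist":0.0127},{"fingers":1,"tx":-0.014,"ty":-0.005,"tz":0,"twist":0.0127},{"fingers":1,"tx":-0.014,"ty":-0.005,"tz":0,"twist":0.0127},{"fingers":1,"tx":-0.014,"ty":-0.005,"tz":0,"twist":0.0127}]'
python3 go.py 0.20 .07 -.0235 .052
python3 -m inch '[{"fingers":1,"tx":-0.014,"ty":-0.005,"tz":0,"twist":0.0127},{"fingers":1,"tx":-0.014,"ty":-0.005,"tz":0,"twist":0.0127},{"fingers":1,"tx":-0.014,"ty":-0.005,"tz":0,"twist":0.0127},{"fingers":1,"tx":-0.014,"ty":-0.005,"tz":0,"twist":0.0127},{"fingers":1,"tx":-0.014,"ty":-0.005,"tz":0,"twist":0.0127},{"fingers":1,"tx":-0.014,"ty":-0.005,"tz":0,"twist":0.0127},{"fingers":1,"tx":-0.01,"ty":-0.004,"tz":0,"twist":0.009},{"fingers":1,"tx":-0.01,"ty":-0.004,"tz":0,"twist":0.009},{"fingers":1,"tx":-0.01,"ty":-0.004,"tz":0,"twist":0.009}]'
python3 go.py 0.04 .07 -.0235 .052
```

```text
t: 20.73
position: [0.5366, -0.0383, 0.053]
ee_rot: [-3.141, 0.002, 1.077]
wrist_force: [-1.5, -8.3, -4.7]
opening: -0.0002
tgt [ 0.5379 -0.0363  0.052 ] yaw 1.077 now [ 0.5366 -0.0383  0.053 ] 1.077
shift units [0.024 0.002 0.009] twist units -0.0
now in q frame: r 0.0698 d -0.0259 z 0.0530 F [-1.5  -8.29 -4.68] open -0.00019996269903639895 t 20.7333 q [ 0.32  0.54 -0.38  1.95  0.3   0.71 -0.73]
t: 21.48
position: [0.5273, -0.0452, 0.0531]
ee_rot: [-3.141, 0.002, 0.916]
wrist_force: [-1.6, -5.4, -3.1]
opening: -0.0001
tgt [ 0.5287 -0.0437  0.052 ] yaw 0.917 now [ 0.5273 -0.0452  0.0531] 0.916
shift units [0.021 0.002 0.011] twist units -0.001
now in q frame: r 0.0698 d -0.0255 z 0.0531 F [-1.62 -5.36 -3.14] open -5.3024612698922575e-05 t 21.4833 q [ 0.3   0.52 -0.34  1.97  0.26  0.7  -0.86]
```

Now the last bit home with small straight steps, then clear off and lift.

```bash

python3 -m inch '[{"fingers":1,"tx":-0.008,"ty":-0.003,"tz":0,"twist":0.006},{"fingers":1,"tx":-0.008,"ty":-0.003,"tz":0,"twist":0.006},{"fingers":1,"tx":-0.008,"ty":-0.003,"tz":0,"twist":0.006},{"fingers":1,"tx":-0.008,"ty":-0.003,"tz":0,"twist":0.006},{"fingers":1,"tx":-0.008,"ty":-0.001,"tz":0,"twist":0},{"fingers":1,"tx":-0.008,"ty":-0.001,"tz":0,"twist":0},{"fingers":1,"tx":-0.008,"ty":0,"tz":0,"twist":0},{"fingers":1,"tx":-0.008,"ty":0,"tz":0,"twist":0},{"fingers":1,"tx":-0.008,"ty":0,"tz":0,"twist":0},{"fingers":1,"tx":-0.01,"ty":0,"tz":0,"twist":0},{"fingers":1,"tx":-0.01,"ty":0,"tz":0,"twist":0},{"fingers":1,"tx":0,"ty":0,"tz":0,"twist":0}]'
python3 go.py 0 .07 -.0235 .052
```

```text
t: 22.48
position: [0.5209, -0.0505, 0.0535]
ee_rot: [-3.142, 0.0, 0.88]
wrist_force: [-0.4, 0.7, 0.0]
opening: -0.0001
tgt [ 0.5262 -0.0453  0.052 ] yaw 0.877 now [ 0.5209 -0.0505  0.0535] 0.88
shift units [0.074 0.008 0.015] twist units 0.002
now in q frame: r 0.0692 d -0.0309 z 0.0535 F [-0.36  0.74  0.04] open -0.00011024839364478672 t 22.4833 q [ 0.31  0.51 -0.33  1.99  0.25  0.69 -0.87]
```

```bash

python3 -m inch '[{"fingers":1,"tx":-0.03,"ty":0,"tz":0,"twist":0},{"fingers":1,"tx":-0.03,"ty":0,"tz":-0.1,"twist":0},{"fingers":1,"tx":0,"ty":0,"tz":-0.3,"twist":0},{"fingers":1,"tx":0,"ty":0,"tz":-0.3,"twist":0},{"fingers":1,"tx":0,"ty":0,"tz":-0.3,"twist":0},{"fingers":1,"tx":-0.3,"ty":-0.1,"tz":0,"twist":0},{"fingers":1,"tx":-0.3,"ty":-0.1,"tz":0,"twist":0},{"fingers":1,"tx":-0.3,"ty":-0.1,"tz":0,"twist":0},{"fingers":1,"tx":-0.3,"ty":-0.1,"tz":0,"twist":0},{"fingers":1,"tx":0,"ty":0,"tz":0,"twist":0},{"fingers":1,"tx":0,"ty":0,"tz":0,"twist":0},{"fingers":1,"tx":0,"ty":0,"tz":0,"twist":0}]'
python3 - <<'E'
from h import *
T=np.load("T.npy")
a=arm.capture("top");b=arm.capture("scene")
im=cv2.resize(a["img"][110:280,155:325,::-1],(400,400),interpolation=cv2.INTER_CUBIC)
c=cv2.resize(b["img"][150:320,160:330,::-1],(400,400),interpolation=cv2.INTER_CUBIC)
cv2.imwrite("pics/fin.png",np.hstack([im,c]))
for cc in(a,b):print(fitq(T,[cc],"clip",clipb))
E
```

```text
t: 23.48
position: [0.4103, -0.122, 0.1542]
ee_rot: [3.141, -0.0, 0.88]
wrist_force: [1.4, -1.2, 0.1]
opening: 0.0002
[]
[(0.53, np.float64(0.53))]
```

View pics/fin.png

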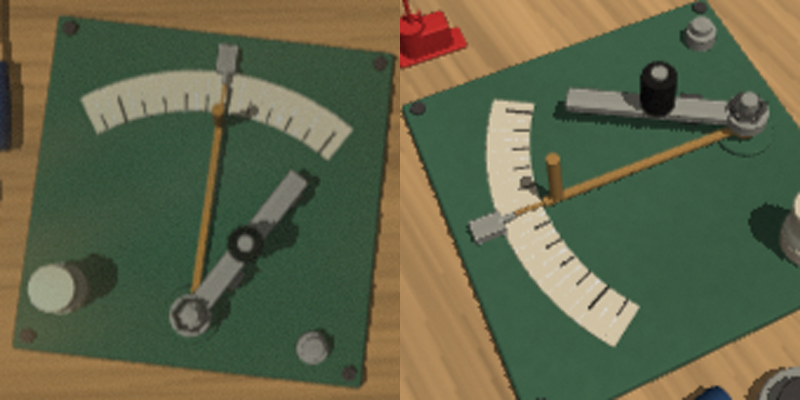

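Both views show the needle in line with the clip's point, at about (225,88) in the left half and (508,216) in the right. The arm is home, the clip hasn't moved, and the gripper is clear.

```bash
python3 -c "
from bench import arm
print(arm.sign_off(), arm.get_state()['t'])"
```

```text
the job is handed in; nothing more can be done
the job is handed in; nothing more can be done
```

I finished the spring check and handed it in at about 23.6 s. The needle stands at the clip and the arm is back home.

- **Needle back:** I nudged the needle by its post with shut fingers from about 0.9 rad back to the arm's stop. The force rose to about 7 N tangentially when it met the stop.
- **Arm push:** I pushed the arm by its roller until the needle was about 0.004 rad from the clip, by the wrist picture. The clip is at about 0.53 rad. I held it there for about 1.4 s with 17 N on the wrist sensor; the highest reading while pushing was about 19 N.
- **Return:** I let the arm home at about 0.24 rad/s or slower, with the fingers on the roller throughout.

**Last checks:**
- The final top and scene pictures show the needle in line with the clip's point, the arm home and the gripper clear.
- The clip fits at 0.53 rad in the scene picture, against 0.535 at the start. In the final top picture the network did not find the clip, so there I judged it by eye only.
- I did not measure the other things on the desk again. The forces stayed normal throughout, so nothing suggests one was touched.
- While pushing, friction on the rubber gave up to 8 N of vertical force. I corrected it with small height shifts.

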